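# Rinse the food probes and snap them into the clip rail

## Robot

A 7-joint arm with a two-finger parallel gripper is mounted at the origin on a cart in front of the work surface, level with it; the furniture and walls round the work are solid. World frame = base frame: x ahead of the robot, y to its left, z up, the work surface at z = 0. Lengths are in mm, angles in rad, forces in N, time in s.
With the tool pointing down it reaches from about 400 to 850 mm from the base axis. Payload 4.5 kg.
Tool frame: the origin (TCP) lies midway between the tips of the shut fingers; the grasp point (between the pads) lies 19 mm behind it; z points along the fingers, y is the line along which they close (so a half turn about z gives the same grasp; the last joint's range is limited). The gripper opens to 85 mm and grips with 20 to 120 N. Pads are 22 mm wide; open, the fingers measure 114 mm over their backs; the gripper's body (76 mm by 85 mm) begins 54 mm behind the grasp point. The pads swing forward as they close: fully open they stand 13 mm farther back than shut.
Start: joints at [1.205, 0.689, -0.195, 1.565, 0.157, 0.902, -0.215], TCP at [243.302, -575.724, 231.317] pointing down, gripper open.
Joint ranges: [-3.01, 3.01], [-0.46, 2.08], [-1.47, 1.51], [0.13, 2.56], [-1, 4.14], [0.04, 2.09], [-2.66, 2.66]. Speed limits (rad/s): [2.57, 2.57, 3.14, 3.14, 3.14, 3.14, 3.14].

## Interface

Orientations are given as a rotation vector (axis times angle).
In Python, from rig import ctrl gives the robot as it stands.
- The arm moves only by the shell command python3 -m inch 'ROWS' [OPENING]. ROWS is JSON, a list of rows, each a list of 4 numbers: the shift along the tool's x, y, z in m, then the turn about the tool's z in degrees. In form: [[tx, ty, tz, yaw], ...]. A call has 1 to 12 rows; each row is the pose to reach, as a shift and turn from the pose commanded when the call began, along the tool's axes at that moment; what a row does not reach only later rows make up. A row lasts 1/8 s, in which the tool goes at most 62.5 mm and 10.7 degrees, less where a joint would pass 70% of its speed; a pose out of reach is approached as far as the arm can. A call with a gripper value outside its range is refused whole. OPENING is the closure, from 0 (fully open) to 1 (shut), set as the call begins (- or left out, the last holds). The fingers move at their own pace and stop on an object; the grip force is fixed at half the most. Time passes only in rows, so rows that repeat a pose let the fingers close. It gives the time, the measured TCP pose, the force, the opening and the grip force at its end, in the units of the state.
- ctrl.get_state(): the state, without advancing time (a new reading comes with each control period).
- ctrl.read_camera(name): name is "scene" or "top" or "wrist"; returns the picture (420x560x3 uint8, red, green, blue); there is no depth.
- ctrl.camera_model(name): a dict with "camera_matrix" (3x3 intrinsics, pixels), "k1" (the pictures are not rectified: a ray, as slopes to the right and down, at radius r is drawn at 1 + k1 r^2 times it, then the intrinsics apply), "T" (4x4, takes a point from camera to world coordinates); the wrist camera has in their place "hand_eye" (4x4, takes a point from camera to tool coordinates, whose origin is the TCP and whose axes are the flange's). Camera axes: x right, y up, looking along -z (the intrinsics and any distortion apply to the point x, -y, -z); pixel columns grow to the right and rows downward; lengths in mm; the calibration is good to about 2 mm. A picture is of the moment at which its call begins: read the wrist's pose just before it. camera_model takes no time and is no camera call.
- ctrl.finish_job(): hands the job in; it is judged then, once.
Trained networks look in the newest picture that a camera, given by its name, has taken for a name from the list of things; names that differ only in an ending like _2 or _b are one class to them, and where a whole thing is asked for, a point or a joint stands for the part that bears it (a point fixed in the world has none). Each returns a list of dicts, best first, with "confidence" (0 to 1); they miss things now and then, are a little off and sometimes report something else, mostly with a low value. They report only what shows in the picture. A call takes as long as a camera call. They do not tell look-alikes from the thing itself.
- ctrl.find_in(camera, name): "extent" ([centre column, centre row, width, height] in pixels, round what is visible of it).
- ctrl.masks_of(camera, name): "region" (420x560 bool, what is visible of it) and "extent" ([centre column, centre row, width, height] in pixels, round what is visible of it).
- ctrl.pinpoint(camera, name): "xy" ([column, row] in pixels: a listed point, or the origin of a listed thing).
The state is a dict: "time": time; "joint_pos": joint angles; "qd": joint speeds; "joint_torque": joint torques, N m; "ee_pos": TCP position; "ee_rot": TCP orientation; "force": force on the tool from outside, world axes, zero at the start; "ft_torque": the same for the moment, N m; "gripper_width": finger opening in mm; "grasp_force": force on a finger pad.
Only numpy, scipy, OpenCV 4.12 (cv2) and the standard library are available. Lean on these libraries where they do the work, as an engineer would, in place of code of your own. Each camera call takes 0.05 s, during which the arm holds its last target. There are 200 camera calls.

## Task

Put the used food probes away one at a time, from the shortest to the longest, since the longer ones went into dirtier samples. Dip each probe's tip well down into the open steel rinse cup for a moment, then press its neck sideways into a free spring clip on the rail until it snaps fully home with the handle just above the clip, and leave it hanging upright there by itself. Leave the rinse cup standing and do not disturb the flour cup.

Things in the scene. Friction and masses are not known exactly. Their poses are not given: they have to be found in the camera images.
- probe_1: food probe, the shortest probe (148 mm, 0.07 kg; may be absent), starts tip down in a well of the stand, leaning up to 0.05 rad. Origin at its tip, z up along it. Steel shaft 8 mm thick to z=53 mm; round neck 14 mm thick from there to z=85 mm (the clips grip it); square grey handle 22x22 mm, sides along x and y, from z=85 to 145 mm, and a 3 mm cap
- probe_1_shoulder (a point): point on the axis of probe_1 where the neck meets the underside of the handle, 85 mm above its tip
- probe_2: food probe, the second shortest length (168 mm, 0.07 kg; may be absent), starts tip down in a well of the stand, leaning up to 0.05 rad. Origin at its tip, z up along it. Steel shaft 8 mm thick to z=73 mm; round neck 14 mm thick from there to z=105 mm (the clips grip it); square grey handle 22x22 mm, sides along x and y, from z=105 to 165 mm, and a 3 mm cap
- probe_2_shoulder (a point): point on the axis of probe_2 where the neck meets the underside of the handle, 105 mm above its tip
- probe_3: food probe, the second longest length (188 mm, 0.07 kg; may be absent), starts tip down in a well of the stand, leaning up to 0.05 rad. Origin at its tip, z up along it. Steel shaft 8 mm thick to z=93 mm; round neck 14 mm thick from there to z=125 mm (the clips grip it); square grey handle 22x22 mm, sides along x and y, from z=125 to 185 mm, and a 3 mm cap
- probe_3_shoulder (a point): point on the axis of probe_3 where the neck meets the underside of the handle, 125 mm above its tip
- probe_4: food probe, the longest probe (208 mm, 0.07 kg; may be absent), starts tip down in a well of the stand, leaning up to 0.05 rad. Origin at its tip, z up along it. Steel shaft 8 mm thick to z=113 mm; round neck 14 mm thick from there to z=145 mm (the clips grip it); square grey handle 22x22 mm, sides along x and y, from z=145 to 205 mm, and a 3 mm cap
- probe_4_shoulder (a point): point on the axis of probe_4 where the neck meets the underside of the handle, 145 mm above its tip
- stand: fixed white plastic drain stand, 250x60 mm and 60 mm high; origin at the centre of its underside, x along its length. Four wells in a row along x, at x = -93, -31, 31 and 93 mm, 10.5 mm square and 50 mm deep (well floor 10 mm above the worktop)
- rinse_cup: loose open steel rinse cup, upright, about 84 mm across the rim, narrower at the foot, 75 mm high, wall 3 mm, 0.25 kg; origin at the centre of its underside, z up
- rail: fixed clip rail: aluminium bar 290 mm long (along y), front face at x=7 mm, top at z=165 mm, 24 mm high; posts and base all lie behind x=5 mm, so nothing is beneath the clips. Origin on the worktop under the middle of the line of seated probes; x points away from the robot, the way a probe is pressed in
- clip_1 (a point): spring clip 1 of 4, counted from the left (+y), 65 mm apart: where a probe's shoulder is when home, level with the clip's top (z=165 mm). Jaws 24 mm high, reach 20 mm out to rail -x and open there; lips 9 mm apart yield to the 14 mm neck at 5 to 15 N along rail +x, then hold it against the bar. Handle stays above the jaws; let go, the probe hangs by its shoulder or a little higher
- clip_2 (a point): spring clip 2 of 4, counted from the left (+y), 65 mm apart: where a probe's shoulder is when home, level with the clip's top (z=165 mm). Jaws 24 mm high, reach 20 mm out to rail -x and open there; lips 9 mm apart yield to the 14 mm neck at 5 to 15 N along rail +x, then hold it against the bar. Handle stays above the jaws; let go, the probe hangs by its shoulder or a little higher
- clip_3 (a point): spring clip 3 of 4, counted from the left (+y), 65 mm apart: where a probe's shoulder is when home, level with the clip's top (z=165 mm). Jaws 24 mm high, reach 20 mm out to rail -x and open there; lips 9 mm apart yield to the 14 mm neck at 5 to 15 N along rail +x, then hold it against the bar. Handle stays above the jaws; let go, the probe hangs by its shoulder or a little higher
- clip_4 (a point): spring clip 4 of 4, counted from the left (+y), 65 mm apart: where a probe's shoulder is when home, level with the clip's top (z=165 mm). Jaws 24 mm high, reach 20 mm out to rail -x and open there; lips 9 mm apart yield to the 14 mm neck at 5 to 15 N along rail +x, then hold it against the bar. Handle stays above the jaws; let go, the probe hangs by its shoulder or a little higher
- flour_cup: bystander: closed screw-lid cup of flour, 62 mm across, 73 mm high, loose; origin at the centre of its underside
Mind the look-alikes: they are no part of the job. What is shaped like the probe_1 but green is not meant.

How it is judged (in metres and radians):
On the way, in this order (a step that is already met when the one before it is completed fails the run):
1. the tip of probe_1 is dipped at least 25 mm below the rim of the rinse cup, for 0.2 s (horizontal distance between probe_1 and rinse_cup below 0.033 m and z of probe_1 in the frame of rinse_cup between 0 and 0.05 m), for 0.2 s.
2. probe_1 is snapped home, upright, in one of the clips (((horizontal distance between probe_1_shoulder and clip_1 below 0.004 m and z of probe_1_shoulder in the frame of clip_1 between -0.006 and 0.014 m) or (horizontal distance between probe_1_shoulder and clip_2 below 0.004 m and z of probe_1_shoulder in the frame of clip_2 between -0.006 and 0.014 m) or (horizontal distance between probe_1_shoulder and clip_3 below 0.004 m and z of probe_1_shoulder in the frame of clip_3 between -0.006 and 0.014 m) or (horizontal distance between probe_1_shoulder and clip_4 below 0.004 m and z of probe_1_shoulder in the frame of clip_4 between -0.006 and 0.014 m)) and angle between probe_1's own z axis and vertical below 0.12 rad), for 0.2 s.
3. the tip of probe_2 is dipped at least 25 mm below the rim of the rinse cup, for 0.2 s (horizontal distance between probe_2 and rinse_cup below 0.033 m and z of probe_2 in the frame of rinse_cup between 0 and 0.05 m), for 0.2 s.
4. probe_2 is snapped home, upright, in one of the clips (((horizontal distance between probe_2_shoulder and clip_1 below 0.004 m and z of probe_2_shoulder in the frame of clip_1 between -0.006 and 0.014 m) or (horizontal distance between probe_2_shoulder and clip_2 below 0.004 m and z of probe_2_shoulder in the frame of clip_2 between -0.006 and 0.014 m) or (horizontal distance between probe_2_shoulder and clip_3 below 0.004 m and z of probe_2_shoulder in the frame of clip_3 between -0.006 and 0.014 m) or (horizontal distance between probe_2_shoulder and clip_4 below 0.004 m and z of probe_2_shoulder in the frame of clip_4 between -0.006 and 0.014 m)) and angle between probe_2's own z axis and vertical below 0.12 rad), for 0.2 s.
5. the tip of probe_3 is dipped at least 25 mm below the rim of the rinse cup, for 0.2 s (horizontal distance between probe_3 and rinse_cup below 0.033 m and z of probe_3 in the frame of rinse_cup between 0 and 0.05 m), for 0.2 s.
6. probe_3 is snapped home, upright, in one of the clips (((horizontal distance between probe_3_shoulder and clip_1 below 0.004 m and z of probe_3_shoulder in the frame of clip_1 between -0.006 and 0.014 m) or (horizontal distance between probe_3_shoulder and clip_2 below 0.004 m and z of probe_3_shoulder in the frame of clip_2 between -0.006 and 0.014 m) or (horizontal distance between probe_3_shoulder and clip_3 below 0.004 m and z of probe_3_shoulder in the frame of clip_3 between -0.006 and 0.014 m) or (horizontal distance between probe_3_shoulder and clip_4 below 0.004 m and z of probe_3_shoulder in the frame of clip_4 between -0.006 and 0.014 m)) and angle between probe_3's own z axis and vertical below 0.12 rad), for 0.2 s.
7. the tip of probe_4 is dipped at least 25 mm below the rim of the rinse cup, for 0.2 s (horizontal distance between probe_4 and rinse_cup below 0.033 m and z of probe_4 in the frame of rinse_cup between 0 and 0.05 m), for 0.2 s.
8. probe_4 is snapped home, upright, in one of the clips (((horizontal distance between probe_4_shoulder and clip_1 below 0.004 m and z of probe_4_shoulder in the frame of clip_1 between -0.006 and 0.014 m) or (horizontal distance between probe_4_shoulder and clip_2 below 0.004 m and z of probe_4_shoulder in the frame of clip_2 between -0.006 and 0.014 m) or (horizontal distance between probe_4_shoulder and clip_3 below 0.004 m and z of probe_4_shoulder in the frame of clip_3 between -0.006 and 0.014 m) or (horizontal distance between probe_4_shoulder and clip_4 below 0.004 m and z of probe_4_shoulder in the frame of clip_4 between -0.006 and 0.014 m)) and angle between probe_4's own z axis and vertical below 0.12 rad), for 0.2 s.
At the end, for the whole second after the job is handed in: Every probe present sits in a clip of its own: its shoulder within 4 mm (seen from above) of the clip's seat and between 6 mm below and 14 mm above the clip's top, leaning less than 0.12 rad, at rest and released; the rinse cup stands upright on the worktop (all of step 2 and all of step 4 and all of step 6 and all of step 8 and linear speed of each of probe_1, probe_2, probe_3, probe_4 below 0.02 m/s and angle between rinse_cup's own z axis and vertical below 0.1 rad and height (world z) of rinse_cup below 0.01 m); the robot touches nothing.
It fails at once if the flour cup is pushed more than 30 mm or tipped over (distance of flour_cup from where it was at the start of the episode above 0.03 m or angle between flour_cup's own z axis and vertical above 0.5 rad).
It fails at once if the rinse cup is tipped over (angle between rinse_cup's own z axis and vertical above 0.8 rad).
Of probe_1, probe_2, probe_3, probe_4 only 3 to 4 are there at a start; the rules pass over those that are not, and their reading is None.
At some moment in a run one of rinse_cup may be knocked a few centimetres aside while the robot is not near it.
It also fails if it takes over 210 s, if anything falls off the work surface, if the arm or the gripper's body presses on something with over 40 N, if the wrist force passes 120 N, or if a joint passes its speed limit or range.

## Working session

There is one attempt and no reset: what is moved stays moved. The work goes in short steps, Python scripts to look and compute and a shell command to move; the robot and the scene stay as the last step left them, time stands still between calls to the robot, and variables do not carry over. Pictures are saved under pics/ and viewed, at most 14 in all, crops included, and the job is handed in when it is done.

```bash
ls; mkdir -p pics; python3 - <<'E'
from rig import ctrl
import cv2, numpy as np
s=ctrl.get_state(); print(s)
for n in("scene","top","wrist"):
    m=ctrl.camera_model(n); print(n,{k:np.round(v,3).tolist() for k,v in m.items() if not isinstance(v,str)})
ims=[]
for n in("scene","top"):
    im=ctrl.read_camera(n); cv2.imwrite(f"pics/{n}0.png",im[:,:,::-1])
    for name in["probe_1","stand","rinse_cup","rail","flour_cup"]:
        for d in ctrl.find_in(n,name)[:6]: print(n,name,round(d['confidence'],2),np.round(d['extent']).tolist())
    for name in["probe_1","probe_1_shoulder","clip_1","stand","rinse_cup","flour_cup","rail"]:
        for d in ctrl.pinpoint(n,name)[:6]: print(n,'pt',name,round(d['confidence'],2),np.round(d['xy'],1).tolist())
E
```

```text
pics
{'time': 0.0, 'joint_pos': array([ 1.20478986,  0.69001266, -0.19453176,  1.56638997,  0.15730751,
        0.90247905, -0.21510362]), 'qd': array([-0.00034004, -0.00045439, -0.00173854,  0.00095749, -0.0008601 ,
        0.00131169,  0.00018979]), 'joint_torque': array([ 8.75786918e-05, -5.39618933e+01, -1.26693171e+00, -1.58547968e+01,
        8.95182457e-03,  9.41119564e-03, -1.51660419e-05]), 'ee_pos': array([ 242.97462696, -575.10963172,  230.45436016]), 'ee_rot': array([-3.07720661e+00, -6.23638544e-01,  7.87172814e-04]), 'force': array([-0.19848688, -0.42863822,  0.77497641]), 'ft_torque': array([-0.0207579 ,  0.00039576, -0.0338013 ]), 'grasp_force': 0.0, 'gripper_width': 85.43676513777909}
scene {'camera_matrix': [[468.103, 0.0, 273.939], [0.0, 468.103, 210.932], [0.0, 0.0, 1.0]], 'k1': 0.033, 'T': [[-0.691, 0.319, -0.649, -230.758], [-0.723, -0.302, 0.622, 766.136], [0.002, 0.898, 0.439, 625.396], [0.0, 0.0, 0.0, 1.0]]}
top {'camera_matrix': [[414.67, 0.0, 278.001], [0.0, 414.67, 216.059], [0.0, 0.0, 1.0]], 'k1': 0.028, 'T': [[0.028, 0.985, -0.17, 317.276], [-1.0, 0.026,
[... 1635 characters left out ...]
 [172.1, 205.5]
top pt probe_1 0.68 [210.9, 227.7]
top pt probe_1 0.52 [186.1, 216.7]
top pt probe_1 0.51 [191.9, 282.5]
top pt probe_1 0.46 [228.0, 242.3]
top pt probe_1_shoulder 0.62 [181.3, 283.8]
top pt probe_1_shoulder 0.45 [225.2, 243.4]
top pt clip_1 0.93 [281.9, 156.1]
top pt clip_1 0.71 [375.4, 161.1]
top pt clip_1 0.67 [199.6, 221.9]
top pt clip_1 0.62 [345.1, 159.0]
top pt stand 0.74 [229.9, 240.1]
top pt stand 0.68 [194.5, 223.3]
top pt stand 0.62 [373.0, 159.8]
top pt rinse_cup 0.64 [324.1, 175.4]
top pt rinse_cup 0.63 [399.4, 236.3]
top pt rinse_cup 0.52 [230.3, 239.9]
top pt rinse_cup 0.19 [226.2, 239.2]
top pt flour_cup 0.94 [291.1, 237.9]
top pt flour_cup 0.54 [284.3, 156.0]
```

View pics/scene0.png

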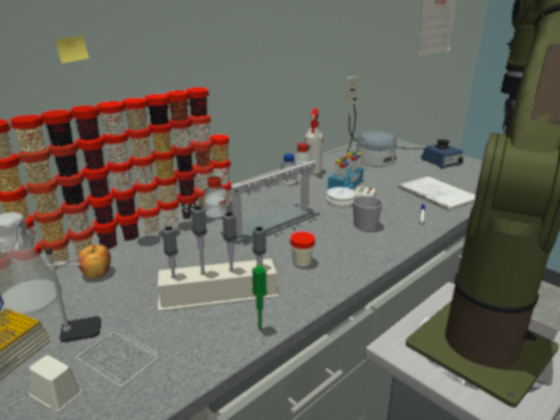

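View pics/top0.png

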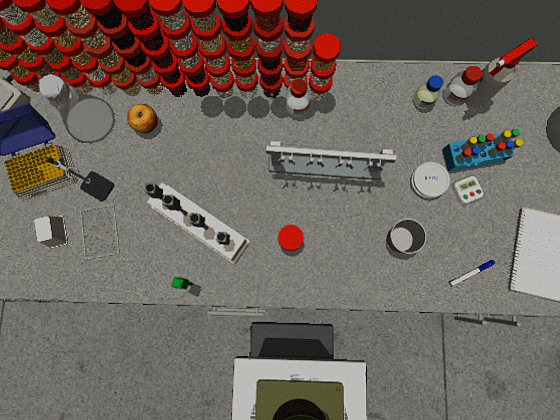

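The top picture shows the stand running from (152,190) to (245,250) with four probes in it. The green look-alike is at (181,283), the flour cup at (291,237), the rinse cup at (408,237), and the rail at (332,155) with its clips facing the robot. Next I'll crop in for heights.

```bash
cat > h.py <<'E'
from rig import ctrl
import cv2, numpy as np
from scipy.spatial.transform import Rotation as R
def tool():
    s=ctrl.get_state(); T=np.eye(4); T[:3,:3]=R.from_rotvec(s['ee_rot']).as_matrix(); T[:3,3]=s['ee_pos']; return T
def model(n,T=None):
    m=ctrl.camera_model(n); E=np.array(m['T']) if n!='wrist' else (tool() if T is None else T)@np.array(m['hand_eye'])
    return np.array(m['camera_matrix']),m['k1'],E
def proj(M,P):
    K,k1,E=M; P=np.atleast_2d(P); c=(P-E[:3,3])@E[:3,:3]; s=c[:,:2]*[1,-1]/-c[:,2:]
    s=s*(1+k1*(s**2).sum(1,keepdims=True)); return s@K[:2,:2].T+K[:2,2]
def ray(M,p):
    K,k1,E=M; d=(np.array(p,float)-K[:2,2])/[K[0,0],K[1,1]]; s=d.copy()
    for _ in range(10): s=d/(1+k1*(s@s))
    return E[:3,3],E[:3,:3]@np.array([s[0],-s[1],-1])
def at_z(M,p,z):
    o,d=ray(M,p); return o+d*(z-o[2])/d[2]
def tri(*mp):
    A=np.zeros((3,3));b=np.zeros(3)
    for M,p in mp:
        o,d=ray(M,p); d/=np.linalg.norm(d); Q=np.eye(3)-np.outer(d,d); A+=Q;b+=Q@o
    return np.linalg.solve(A,b)
def wrap(a): return (a+90)%180-90
def go(xyz,ang=None):
    """world target TCP [mm], tool y axis world angle deg (mod 180) -> print tool shift m + yaw deg"""
    T=tool(); d=T[:3,:3].T@(np.array(xyz,float)-T[:3,3])/1000
    cur=np.degrees(np.arctan2(T[1,1],T[0,1])); 
    y=0 if ang is None else -wrap(ang-cur)   # tool z points down
    print('to',np.round(xyz,1),'shift',np.round(d,4),'yaw',np.round(y,1),'q7',round(ctrl.get_state()['joint_pos'][6],2))
E
python3 - <<'E'
from h import *
S,T=model('scene'),model('top')
a=cv2.imread('pics/scene0.png')[200:340,145:285]; b=cv2.imread('pics/top0.png')[175:300,140:265]
f=lambda i:cv2.resize(i,(395,560),interpolation=cv2.INTER_CUBIC)
cv2.imwrite('pics/crop.png',np.hstack([cv2.resize(a,(400,400),interpolation=2),cv2.resize(b,(400,400),interpolation=2)]))
print('cup',at_z(T,(408,235),75),'flour',at_z(T,(291,237),73))
for p in[(281.9,156.1),(313,157),(345.1,159),(375.4,161.1)]: print('clip',at_z(T,p,165))
E
```

```text
cup [ 448.10214198 -247.13656524   75.        ] flour [436.03399039  27.72280612  73.        ]
clip [604.76018448  53.83539444 165.        ]
clip [604.40859372 -15.07820875 165.        ]
clip [601.54063328 -85.98756207 165.        ]
clip [ 598.31747592 -152.58571031  165.        ]
```

View pics/crop.png

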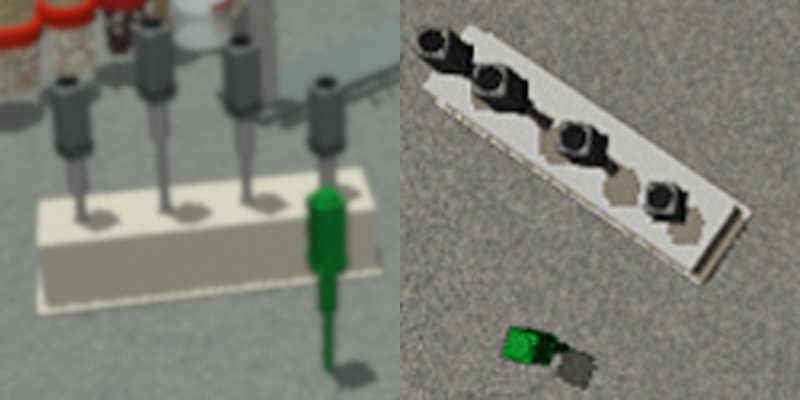

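The crop shows four dark caps, in scene at (70,84), (153,25), (241,41), (326,85), and in top at (434,43), (492,78), (577,135), (661,194). I'll triangulate them to get the lengths.

```bash
python3 - <<'E'
from h import *
S,T=model('scene'),model('top')
s=[(169.5,229.4),(198.5,208.7),(229.3,214.3),(259.1,229.7)];t=[(150.6,188.4),(168.8,199.4),(195.3,217.2),(221.6,235.6)]
for a,b in zip(s,t):
    P=tri((S,a),(T,b)); print(np.round(P),np.round(proj(S,P)-a,1),np.round(proj(T,P)-b,1), 'shaft base in top?', )
c=[(434-400,27),(475-400,27),(748-400,212),(700-400,282),(400-400+25,85)]
print([np.round(at_z(T,(140+x/3.2,175+y/3.2),60)).tolist() for x,y in c])
E
```

```text
[523. 337. 172.] [[0.3 0.1]] [[-0.3 -0.2]] shaft base in top?
[491. 285. 212.] [[0.4 0.1]] [[-0.3 -0.3]] shaft base in top?
[458. 232. 193.] [[0.5 0.1]] [[-0.3 -0.3]] shaft base in top?
[426. 181. 151.] [[0. 0.]] [[-0. -0.]] shaft base in top?
[[561.0, 375.0, 60.0], [561.0, 343.0, 60.0], [425.0, 128.0, 60.0], [372.0, 162.0, 60.0], [515.0, 378.0, 60.0]]
```

All four probes are present. From the far end of the stand the order is P2, P4, P3, P1.

```bash
python3 - <<'E'
from h import *
go([520,-250,290],-32); go([426,181,270],-32)
M=model('top'); print('green',at_z(M,(175,281),150))
E
```

```text
to [ 520 -250  290] shift [ 0.3817 -0.1923 -0.0587] yaw -35.1 q7 -0.22
to [426 181 270] shift [ 0.4628 -0.6259 -0.0387] yaw -35.1 q7 -0.22
green [325.26615876 275.46794284 150.        ]
```

```bash
python3 -m inch '[[0.048,-0.024,-0.007,-4],[0.096,-0.048,-0.015,-9],[0.144,-0.072,-0.022,-14],[0.192,-0.096,-0.03,-18],[0.24,-0.12,-0.037,-22],[0.288,-0.144,-0.045,-26],[0.336,-0.168,-0.052,-31],[0.38,-0.192,-0.058,-35],[0.38,-0.192,-0.058,-35]]' 0.3
python3 - <<'E'
from h import *
go([426,181,270],-32)
E
```

```text
time: 2.42
ee_pos: [522.2, -245.6, 290.1]
ee_rot: [-2.742, -1.533, -0.008]
force: [-0.5, -0.1, -0.9]
gripper_width: 59.3
grasp_force: 0.0
to [426 181 270] shift [ 0.313  -0.3053  0.0209] yaw 0.4 q7 -0.42
```

```bash
python3 -m inch '[[0.045,-0.044,0.003,0],[0.09,-0.087,0.006,0],[0.134,-0.131,0.009,0],[0.179,-0.174,0.012,0],[0.224,-0.218,0.015,0],[0.268,-0.262,0.018,0],[0.313,-0.305,0.02,0],[0.313,-0.305,0.02,0],[0.313,-0.305,0.02,0]]'
cat > look.py <<'E'
import sys
from h import *
T=tool(); im=ctrl.read_camera('wrist'); M=model('wrist',T)
print('tcp',np.round(T[:3,3],1),'yang',round(np.degrees(np.arctan2(T[1,1],T[0,1])),1))
cv2.imwrite('pics/'+sys.argv[1]+'.png',im[:,:,::-1])
for n in sys.argv[2:]:
    n,z=n.split(':'); 
    for d in ctrl.pinpoint('wrist',n)[:5]: print('pt',n,round(d['confidence'],2),np.round(d['xy'],1),np.round(at_z(M,d['xy'],float(z)),1))
    for d in ctrl.find_in('wrist',n)[:5]: print('box',n,round(d['confidence'],2),np.round(d['extent'],1))
E
python3 look.py w1 probe_1:10 probe_1_shoulder:95
```

```text
time: 3.55
ee_pos: [426.7, 174.9, 269.1]
ee_rot: [2.749, 1.519, -0.001]
force: [0.8, -0.2, -1.1]
gripper_width: 59.5
grasp_force: 0.0
tcp [426.7 174.9 269.1] yang -32.2
pt probe_1 0.72 [271.1 172.3] [423.5 183.7  10. ]
pt probe_1 0.6 [166.2 152.3] [329.2 271.7  10. ]
pt probe_1 0.55 [271.5  62.2] [490.7 288.3  10. ]
box probe_1 0.94 [267.4  30.6  52.9  61. ]
box probe_1 0.91 [131.1 170.   74.9  37.4]
box probe_1 0.69 [270.3 195.5  35.6  40.4]
pt probe_1_shoulder 0.78 [272.6 186.2] [426.5 182.4  95. ]
pt probe_1_shoulder 0.65 [138.9 166.2] [327.9 267.6  95. ]
box probe_1_shoulder 0.77 [130.8 169.2  75.1  38.8]
box probe_1_shoulder 0.57 [272.8 195.6  28.   44.2]
```

View pics/w1.png

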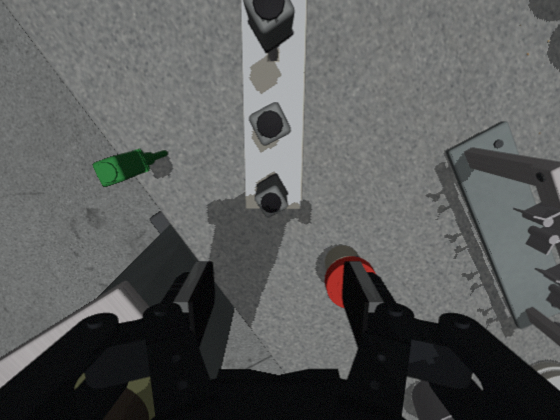

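```bash
python3 - <<'E'
import cv2,numpy as np
im=cv2.imread('pics/w1.png')
f=lambda a:cv2.resize(cv2.convertScaleAbs(a,alpha=1.8),(400,400),interpolation=cv2.INTER_CUBIC)
cv2.imwrite('pics/w1c.png',np.hstack([f(im[170:220,245:295]),f(im[98:148,245:295])]))
E
```

```text
(no output)
```

View pics/w1c.png

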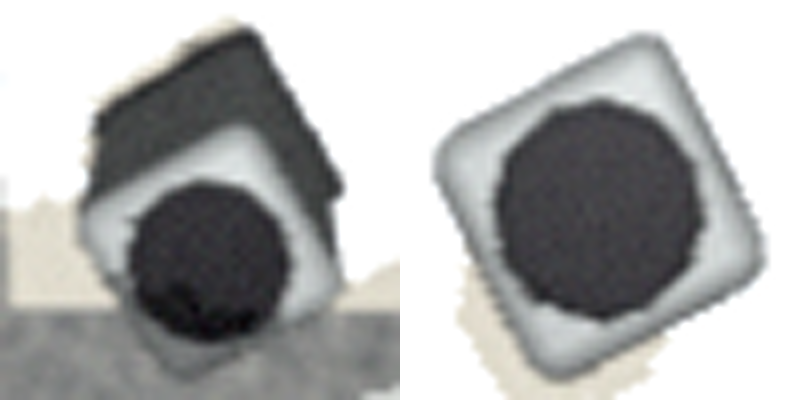

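P1's cap is at wrist (271,203) and P3's at (270,124). Both handles are turned about 27° in the image, which is about -5° in world, so nearly in line with the rail.

```bash
python3 - <<'E'
from h import *
M=model('wrist')
print(at_z(M,(271.2,202.8),158),at_z(M,(270,124),198))
go([427,180,200],-12)
# clips seen from wrist? scene triangulation of clips
S,T=model('scene'),model('top')
for a,b in zip([(249.5,183.5),(264.8,177.3),(288,172.2),(304.1,161.6)],[(281.9,156.1),(313,157),(345.1,159),(375.4,161.1)]):
    P=tri((S,a),(T,b)); print('clip',np.round(P),np.round(proj(S,P)-a,1))
E
```

```text
[426.67800843 181.99577632 158.        ] [459.91796302 233.76653192 198.        ]
to [427 180 200] shift [ 0.0046 -0.0029  0.0692] yaw -20.3 q7 -1.31
clip [604.  53. 167.] [[-0.2 -0.1]]
clip [609. -12. 163.] [[1.9 0.4]]
clip [603. -86. 160.] [[0.1 0. ]]
clip [ 597. -148.  177.] [[1.2 0.2]]
```

```bash
python3 -m inch '[[0.004,-0.003,0,-10],[0.004,-0.003,0.02,-20],[0.004,-0.003,0.05,-20],[0.004,-0.003,0.07,-20],[0.004,-0.003,0.07,-20],[0.004,-0.003,0.07,-20]]'
python3 - <<'E'
from h import *
go([426.3,179.3,113],-12)
E
```

```text
time: 4.55
ee_pos: [426.7, 181.1, 199.9]
ee_rot: [2.444, 1.974, 0.002]
force: [-0.2, 0.8, -0.5]
gripper_width: 60.0
grasp_force: 0.0
to [426.3 179.3 113. ] shift [-0.0019 -0.      0.0869] yaw -0.1 q7 -1.13
```

```bash
python3 -m inch '[[-0.002,0,0.025,0],[-0.002,0,0.05,0],[-0.002,0,0.07,0],[-0.002,0,0.087,0],[-0.002,0,0.087,0],[-0.002,0,0.087,0]]'; python3 -m inch '[[0,0,0,0],[0,0,0,0],[0,0,0,0],[0,0,0,0],[0,0,0,0]]' 1; python3 - <<'E'
from h import *
im=ctrl.read_camera('wrist');cv2.imwrite('pics/g1.png',im[:,:,::-1])
T=model('top'); ctrl.read_camera('top')
for d in ctrl.find_in('top','rinse_cup'): print(d['confidence'],d['extent'],at_z(T,d['extent'][:2],70))
E
```

```text
time: 5.3
ee_pos: [426.4, 179.6, 113.2]
ee_rot: [2.443, 1.975, 0.003]
force: [-0.7, 0.5, 0.1]
gripper_width: 59.7
grasp_force: 0.0
time: 5.92
ee_pos: [426.2, 179.6, 112.7]
ee_rot: [2.443, 1.975, 0.002]
force: [-0.4, -0.2, 6.7]
gripper_width: 21.4
grasp_force: 59.7
0.88 [407.8, 234.4, 40.1, 36.4] [ 450.1908703  -248.21456725   70.        ]
```

View pics/g1.png

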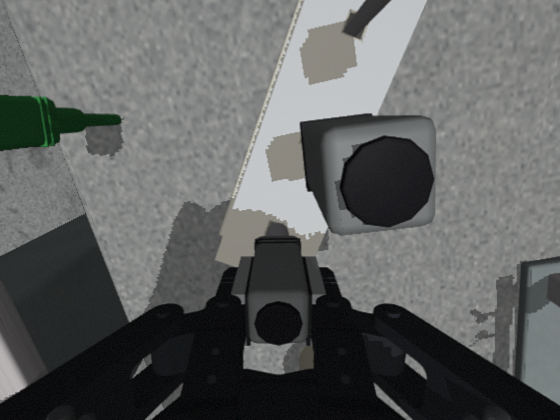

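Gripped squarely (21.4 mm). Next, lift and carry to the cup, which is at about (450,-248).

```bash
python3 -m inch '[[0,0,-0.03,0],[0,0,-0.06,0],[0,0,-0.09,0],[0,0,-0.115,0],[0,0,-0.115,0],[0,0,-0.115,0]]'; python3 - <<'E'
from h import *
go([450,-250,225],-2)
E
```

```text
time: 6.82
ee_pos: [425.1, 178.7, 226.4]
ee_rot: [-2.443, -1.975, 0.003]
force: [-0.4, -0.2, -0.6]
gripper_width: 20.9
grasp_force: 59.1
to [ 450 -250  225] shift [-0.414   0.1142  0.0018] yaw -10.1 q7 -1.1
```

```bash
python3 -m inch '[[-0.046,0.013,0,-2],[-0.092,0.026,0,-5],[-0.138,0.039,0,-8],[-0.184,0.052,0,-10],[-0.23,0.065,0,-10],[-0.276,0.078,0,-10],[-0.322,0.091,0,-10],[-0.368,0.104,0,-10],[-0.414,0.114,0,-10],[-0.414,0.114,0,-10],[-0.414,0.114,0,-10]]'; python3 look.py w2 rinse_cup:0 clip_1:165 rail:0; python3 - <<'E'
from h import *
M=model('wrist')
for d in ctrl.find_in('wrist','rinse_cup')[:1]: print(at_z(M,d['extent'][:2],75))
go([450,-250,130],-2)
E
```

```text
time: 8.2
ee_pos: [449.8, -248.4, 226.2]
ee_rot: [-2.259, -2.179, 0.0]
force: [0.1, 0.1, -0.3]
gripper_width: 21.4
grasp_force: 59.1
tcp [ 449.8 -248.4  226.2] yang -2.1
pt rinse_cup 0.89 [278.7 179.4] [ 451.  -245.1    0. ]
box rinse_cup 0.85 [277.5 190.8  93.7  86.4]
pt clip_1 0.93 [535.7  56. ] [ 600.1 -148.9  165. ]
box clip_1 0.92 [488.5  71.  143.  142.1]
box rail 0.79 [489.3  73.  139.4 146.1]
[ 451.16971208 -242.48541859   75.        ]
to [ 450 -250  130] shift [-0.0011 -0.0005  0.0974] yaw -0.0 q7 -0.07
```

View pics/w2.png

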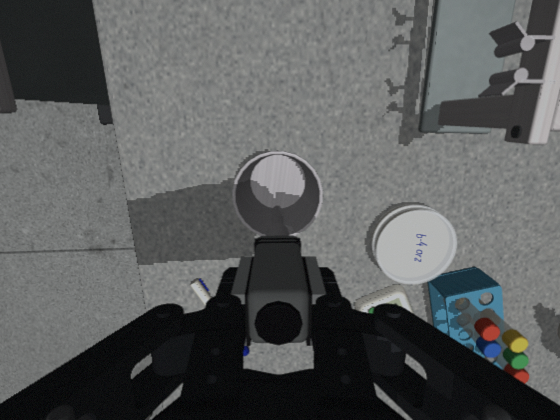

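The cup's rim is centred at (278,195), about (451,-245) in world, directly below the probe. I'll dip and rise.

```bash
python3 -m inch '[[0,0,0.03,0],[0,0,0.06,0],[0,0,0.096,0],[0,0,0.096,0],[0,0,0.096,0],[0,0,0.096,0],[0,0,0.096,0],[0,0,0.06,0],[0,0,0.03,0],[0,0,0,0],[0,0,-0.05,0],[0,0,-0.05,0]]'; python3 - <<'E'
from h import *
go([480,-150,276],-2)
E
```

```text
time: 10.1
ee_pos: [452.9, -249.9, 281.3]
ee_rot: [2.256, 2.174, 0.005]
force: [0.6, 1.0, -1.8]
gripper_width: 21.5
grasp_force: 59.2
to [ 480 -150  276] shift [0.1009 0.0234 0.0051] yaw -0.1 q7 -0.02
```

```bash
python3 -m inch '[[0.035,0.014,0.002,0],[0.07,0.028,0.004,0],[0.1,0.043,0.005,0],[0.1,0.043,0.005,0],[0.1,0.043,0.005,0],[0.1,0.043,0.005,0]]'; python3 look.py w3 clip_1:165 rail:0
```

```text
time: 10.85
ee_pos: [496.2, -152.4, 271.9]
ee_rot: [-2.264, -2.178, 0.002]
force: [0.5, 0.0, -0.8]
gripper_width: 21.2
grasp_force: 59.2
tcp [ 496.2 -152.4  271.9] yang -2.2
pt clip_1 0.87 [411.9 201.4] [ 601.9 -148.6  165. ]
pt clip_1 0.79 [421.7 118. ] [604.2 -86.  165. ]
pt clip_1 0.58 [435.3  19.1] [608.  -22.1 165. ]
box clip_1 0.63 [413.  128.7 105.3 254.3]
pt rail 0.76 [365.2  87.4] [603.5 -52.2   0. ]
box rail 0.93 [415.7 130.6 103.4 261.2]
```

View pics/w3.png

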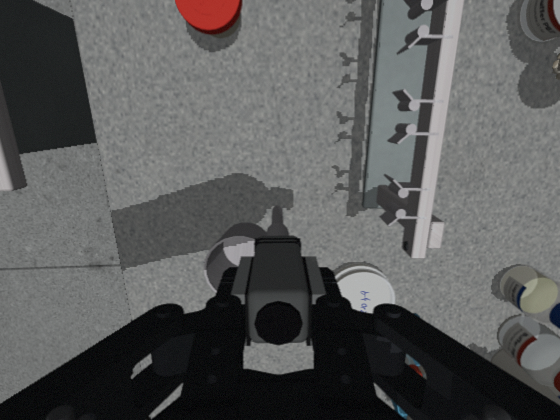

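```bash
python3 - <<'E'
import cv2,numpy as np
im=cv2.imread('pics/w3.png')
cv2.imwrite('pics/w3c.png',cv2.resize(im[85:235,375:475],(400,600),interpolation=cv2.INTER_CUBIC))
E
```

```text
(no output)
```

View pics/w3c.png

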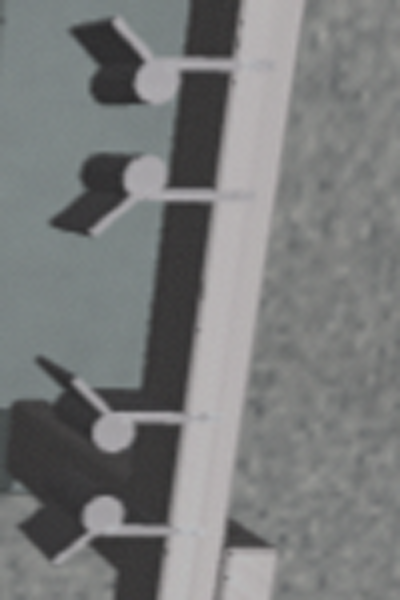

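The crop shows clip 3's lip discs at (156,83) and (145,176), clip 4's at (112,432) and (103,515), and the bar's front edge running from (242,0) to (160,600).

```bash
python3 - <<'E'
from h import *
M=model('wrist'); f=lambda x,y:at_z(M,(375+x/4,85+y/4),165)[:2]
D=[f(156,83),f(145,176),f(112,432),f(103,515)]
for d in D: print(np.round(d,1))
c3=(D[0]+D[1])/2;c4=(D[2]+D[3])/2;print('mid',c3,c4,np.linalg.norm(c3-c4))
a,b=f(242,0),f(160,600);print('edge',a,b)
u=a-b;u/=np.linalg.norm(u); v=c3-c4;v/=np.linalg.norm(v)
print('rail y dir edge',np.degrees(np.arctan2(*u[::-1])),'discs',np.degrees(np.arctan2(*v[::-1])))
n=np.array([u[1],-u[0]]); print('edge - disc along rail x',(a-c4)@n,(a-c3)@n)
go([0,0,0],-3)
E
```

```text
[598.8 -76.3]
[598.1 -92.5]
[ 595.4 -140.7]
[ 594.8 -157.5]
mid [598.42572877 -84.40920109] [ 595.08706714 -149.1217228 ] 64.79858893116325
edge [612.9666779  -62.75761859] [ 607.55310765 -175.93248853]
rail y dir edge 87.26141955233741 discs 87.04660299677901
edge - disc along rail x 13.732796275299394 13.48985033432535
to [0 0 0] shift [ 0.1329 -0.5022  0.2723] yaw 0.9 q7 -0.23
```

```bash
python3 - <<'E'
from h import *
T=tool();M=model('wrist'); P=at_z(M,(278.5,323),T[2,3]+45); print('cap rel tool',np.round(T[:3,:3].T@(P-T[:3,3]),1))
S=np.array([601.7,-149.4]); n=np.array([np.cos(np.radians(-2.9)),np.sin(np.radians(-2.9))]); v=np.array([-n[1],n[0]])
p=S-2.7*v-45*n; go([*p,187],-2.9)
E
```

```text
cap rel tool [  4.2   1.2 -45. ]
to [ 556.6 -149.8  187. ] shift [0.004  0.0597 0.0853] yaw 0.8 q7 -0.23
```

```bash
python3 -m inch '[[0.003,0.03,0.02,1],[0.003,0.06,0.045,1],[0.003,0.06,0.07,1],[0.003,0.06,0.085,1],[0.003,0.06,0.085,1],[0.003,0.06,0.085,1]]'; python3 look.py w4 probe_1_shoulder:168 clip_4:165; python3 - <<'E'
from h import *
go([601.7,-152.6,187],-2.9)
E
```

```text
time: 11.85
ee_pos: [557.6, -150.4, 188.3]
ee_rot: [2.28, 2.159, 0.002]
force: [-0.5, -1.0, 0.7]
gripper_width: 21.1
grasp_force: 59.2
tcp [ 557.6 -150.4  188.3] yang -3.1
pt probe_1_shoulder 0.93 [276. 251.] [ 557.7 -147.4  168. ]
box probe_1_shoulder 0.96 [276.8 274.4  55.6 143.2]
pt clip_4 0.72 [361.8 127.7] [602.9 -86.3 165. ]
pt clip_4 0.68 [354.3 249.6] [ 600.  -150.2  165. ]
box clip_4 0.83 [370.1 156.6 101.1 311.8]
to [ 601.7 -152.6  187. ] shift [0.0002 0.0444 0.0011] yaw -0.2 q7 -0.32
```

View pics/w4.png

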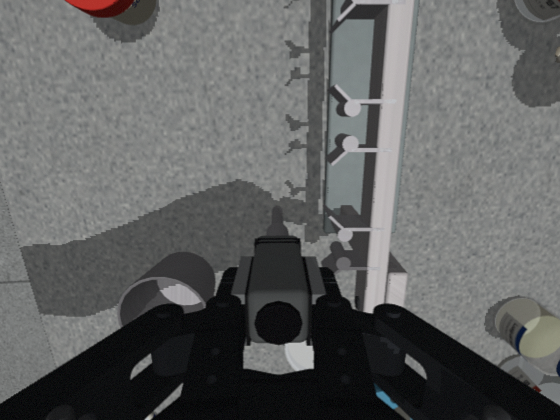

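The shoulder at (276,251) lines up with clip 4's discs, whose midpoint is (344,249). Pressing in.

```bash
python3 -m inch '[[0,0.02,0,0],[0,0.028,0,0],[0,0.034,0,0],[0,0.038,0,0],[0,0.042,0,0],[0,0.044,0,0],[0,0.045,0,0],[0,0.045,0,0],[0,0.045,0,0]]'; python3 look.py w5 probe_1_shoulder:168 clip_4:165
```

```text
time: 13.22
ee_pos: [600.6, -152.7, 186.5]
ee_rot: [-2.279, -2.159, 0.004]
force: [-3.4, 0.2, -5.8]
gripper_width: 21.3
grasp_force: 59.7
tcp [ 600.6 -152.7  186.5] yang -3.1
pt probe_1_shoulder 0.94 [278.1 250.2] [ 601.8 -148.6  168. ]
pt probe_1_shoulder 0.48 [148.6 278.7] [ 530.8 -161.6  168. ]
box probe_1_shoulder 0.87 [278.3 274.4  58.  139.9]
pt clip_4 0.61 [275.2 127.2] [603.8 -86.1 165. ]
box clip_4 0.67 [305.4 132.9 128.6 264.5]
```

```bash
python3 -m inch '[[0,0.001,0,0],[0,0.002,0,0],[0,0.003,0,0],[0,0.004,0,0],[0,0.004,0,0]]'; python3 look.py w6 probe_1_shoulder:168
```

```text
time: 14.1
ee_pos: [601.1, -152.7, 186.4]
ee_rot: [-2.275, -2.156, 0.013]
force: [-13.5, 1.1, -0.4]
gripper_width: 21.7
grasp_force: 60.3
tcp [ 601.1 -152.7  186.4] yang -3.1
pt probe_1_shoulder 0.65 [277.  251.3] [ 601.5 -149.2  168. ]
box probe_1_shoulder 0.59 [277.9 273.9  62.9 140.3]
```

View pics/w6.png

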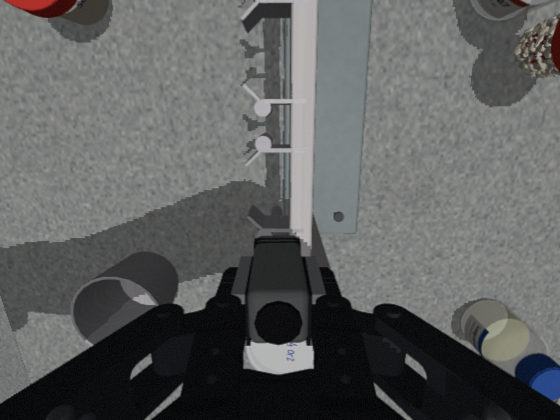

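Seated: it stopped against the bar at 13.5 N. Relax, release and rise.

```bash
python3 -m inch '[[0,-0.004,0,0],[0,-0.004,0,0]]'; python3 -m inch '[[0,0,0,0],[0,0,0,0],[0,0,0,0],[0,0,-0.02,0],[0,0,-0.05,0],[0,0,-0.1,0],[0,0,-0.1,0],[0,0,-0.1,0]]' 0.3; python3 look.py w7 probe_1_shoulder:165 ; python3 - <<'E'
from h import *
print(ctrl.get_state()['gripper_width'])
S,T=model('scene'),model('top');ctrl.read_camera('scene')
for d in ctrl.pinpoint('scene','probe_1_shoulder'): print(d['confidence'],np.round(d['xy']))
P=[601.5,-149.3,165]; print('expect',proj(S,P))
go([523,335,280],-12)
E
```

```text
time: 14.5
ee_pos: [600.6, -152.7, 186.7]
ee_rot: [-2.279, -2.159, 0.004]
force: [-4.7, 1.0, -7.0]
gripper_width: 21.5
grasp_force: 59.3
time: 15.5
ee_pos: [602.1, -152.8, 287.3]
ee_rot: [2.28, 2.16, 0.0]
force: [-0.5, 0.1, -0.4]
gripper_width: 60.0
grasp_force: 0.0
tcp [ 602.1 -152.8  287.3] yang -3.1
pt probe_1_shoulder 0.94 [275.2 203.4] [ 600.8 -150.5  165. ]
box probe_1_shoulder 0.85 [275.5 210.2  29.3  63.1]
box probe_1_shoulder 0.51 [300.9 128.4  94.1 252.1]
59.52864038222137
0.93 [256. 294.]
0.69 [307. 164.]
0.63 [290. 170.]
0.4 [278. 227.]
expect [[304.4364123  165.18207163]]
to [523 335 280] shift [ 0.4827 -0.1047  0.0065] yaw 8.9 q7 -0.22
```

View pics/w7.png

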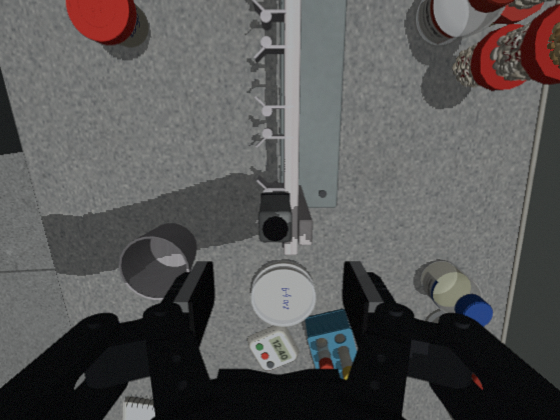

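P1 hangs upright in clip 4, with its cap at (275,228) directly in line with the clip. On to P2.

```bash
python3 -m inch '[[0.048,-0.01,0,1],[0.096,-0.021,0,2],[0.145,-0.031,0,3],[0.193,-0.042,0,4],[0.241,-0.052,0,5],[0.29,-0.063,0,6],[0.338,-0.073,0,7],[0.386,-0.084,0,8],[0.434,-0.094,0,9],[0.483,-0.105,0.005,9],[0.483,-0.105,0.005,9],[0.483,-0.105,0.005,9]]'; python3 look.py w8 probe_2_shoulder:115; python3 - <<'E'
from h import *
M=model('wrist')
P=np.array([[523,337,178],[491,285,218],[459,233,198]]); q=proj(M,P); print(np.round(q))
im=cv2.imread('pics/w8.png'); o=[]
for c in q[:2]:
    x,y=int(np.clip(c[0],40,520)),int(np.clip(c[1],40,380)); print(x,y); o.append(cv2.resize(cv2.convertScaleAbs(im[y-40:y+40,x-40:x+40],alpha=1.8),(400,400),interpolation=2))
cv2.imwrite('pics/w8c.png',np.hstack(o))
E
```

```text
time: 17.25
ee_pos: [523.3, 334.6, 281.6]
ee_rot: [2.442, 1.975, -0.002]
force: [-0.4, -0.5, 1.0]
gripper_width: 59.4
grasp_force: 0.0
tcp [523.3 334.6 281.6] yang -12.1
pt probe_2_shoulder 0.88 [281.9 188.8] [528.9 338.4 115. ]
pt probe_2_shoulder 0.51 [259.3 213.9] [502.  318.4 115. ]
box probe_2_shoulder 0.82 [281.1 196.9  27.2  48.1]
[[274. 208.]
 [245. 301.]
 [225. 350.]]
274 208
245 301
```

View pics/w8c.png

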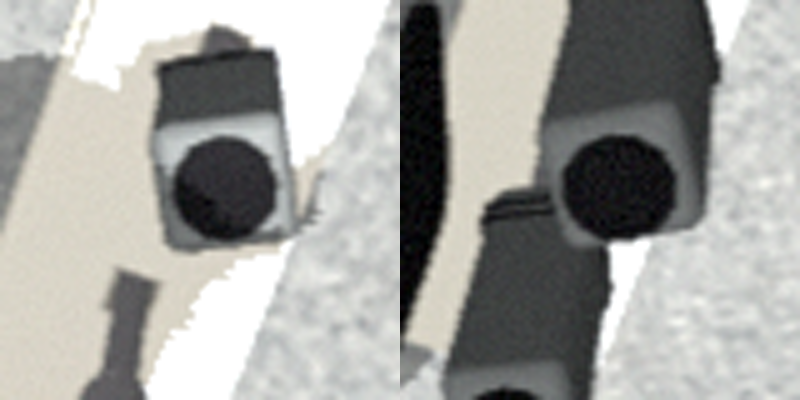

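P2's cap is at wrist (279,205) and P4's at (249,298). Both handles are turned about -5° in world.

```bash
python3 - <<'E'
from h import *
M=model('wrist'); print(at_z(M,(279,205.4),178),at_z(M,(248.8,298.4),218))
p=at_z(M,(279,205.4),178); p2=np.array([528.9,338.4]); m=(p[:2]+p2)/2
go([p[0]+1.,p[1]+2,133],-12)
E
```

```text
[527.04169902 338.40518424 178.        ] [493.878948   286.79912336 218.        ]
to [528.  340.4 133. ] shift [0.0078 0.0023 0.1491] yaw -0.2 q7 -1.16
```

```bash
python3 -m inch '[[0.008,0.001,0.03,0],[0.008,0.001,0.06,0],[0.008,0.001,0.085,0],[0.008,0.001,0.11,0],[0.008,0.001,0.13,0],[0.008,0.001,0.149,0],[0.008,0.001,0.149,0],[0.008,0.001,0.149,0]]'; python3 -m inch '[[0,0,0,0],[0,0,0,0],[0,0,0,0],[0,0,0,0],[0,0,0,0]]' 1;  python3 -m inch '[[0,0,-0.03,0],[0,0,-0.06,0],[0,0,-0.09,0],[0,0,-0.115,0],[0,0,-0.115,0],[0,0,-0.115,0]]'; cat > cup.py <<'E'
from h import *
T=model('top'); ctrl.read_camera('top')
for d in ctrl.find_in('top','rinse_cup')[:2]: print('cup',d['confidence'],d['extent'],at_z(T,d['extent'][:2],70)+[0,3,0])
E
python3 cup.py; python3 - <<'E'
from h import *
go([450,-249,248],-2.9)
E
```

```text
time: 18.4
ee_pos: [526.5, 343.1, 134.0]
ee_rot: [2.444, 1.974, 0.002]
force: [0.1, 0.0, 1.1]
gripper_width: 59.9
grasp_force: 0.0
time: 19.02
ee_pos: [526.4, 343.0, 133.8]
ee_rot: [2.443, 1.975, 0.002]
force: [-0.2, -0.7, 4.1]
gripper_width: 21.6
grasp_force: 59.9
time: 19.77
ee_pos: [525.2, 342.3, 246.9]
ee_rot: [2.443, 1.975, -0.004]
force: [-0.2, 0.2, -1.8]
gripper_width: 21.5
grasp_force: 59.5
cup 0.77 [408.5, 235.6, 42.3, 32.7] [ 447.37675311 -246.78211974   70.        ]
to [ 450 -249  248] shift [-0.5939  0.0502 -0.    ] yaw -9.2 q7 -1.19
```

```bash
python3 -m inch '[[-0.04,0.003,0,-1],[-0.1,0.008,0,-2],[-0.16,0.013,0,-3],[-0.22,0.018,0,-4],[-0.28,0.023,0,-5],[-0.34,0.028,0,-6],[-0.4,0.033,0,-7],[-0.46,0.038,0,-8],[-0.52,0.043,0,-9],[-0.57,0.047,0,-9],[-0.586,0.048,0,-9],[-0.586,0.048,0,-9]]'; python3 look.py w9 rinse_cup:0; python3 - <<'E'
from h import *
M=model('wrist')
for d in ctrl.pinpoint('wrist','probe_1_shoulder')[:2]: print('sh',d['confidence'],at_z(M,d['xy'],tool()[2,3]-19))
for d in ctrl.find_in('wrist','rinse_cup')[:1]: print(at_z(M,d['extent'][:2],75))
E
```

```text
time: 21.38
ee_pos: [449.5, -240.6, 247.6]
ee_rot: [-2.282, -2.157, 0.0]
force: [-0.1, 1.1, -0.7]
gripper_width: 21.3
grasp_force: 59.5
tcp [ 449.5 -240.6  247.6] yang -3.2
pt rinse_cup 0.68 [276.8 183.6] [ 448.2 -246.5    0. ]
box rinse_cup 0.91 [279.6 194.6  86.2  78.2]
sh 0.9 [ 561.57551451 -151.92588773  229.36145943]
[ 452.99671696 -239.9690429    75.        ]
```

```bash
python3 -m inch '[[0,0,0.03,0],[0,0,0.06,0],[0,0,0.096,0],[0,0,0.096,0],[0,0,0.096,0],[0,0,0.096,0],[0,0,0.096,0],[0,0,0.06,0],[0,0,0.03,0],[0,0,0,0],[0,0,-0.03,0],[0,0,-0.03,0]]'; python3 - <<'E'
from h import *
n=np.array([np.cos(np.radians(-2.9)),np.sin(np.radians(-2.9))]); v=np.array([-n[1],n[0]])
p=np.array([605,-84.7])+4*v-45*n; go([*p,276],-2.9)
for k in range(3):
  pass
E
```

```text
time: 23.12
ee_pos: [451.6, -240.5, 280.8]
ee_rot: [2.277, 2.156, 0.003]
force: [0.2, 0.6, -1.3]
gripper_width: 21.2
grasp_force: 59.5
to [560.3 -78.4 276. ] shift [0.1678 0.0997 0.005 ] yaw -0.2 q7 -0.06
```

```bash
python3 -m inch '[[0.04,0.025,0,0],[0.085,0.05,0.003,0],[0.125,0.075,0.005,0],[0.168,0.1,0.03,0],[0.168,0.1,0.06,0],[0.168,0.1,0.088,0],[0.168,0.1,0.088,0],[0.168,0.1,0.088,0]]'; python3 look.py w10 probe_1_shoulder:168 clip_1:165; python3 - <<'E'
from h import *
go([605,-80.7,188],-2.9)
E
```

```text
time: 24.12
ee_pos: [559.4, -77.8, 190.9]
ee_rot: [2.28, 2.16, 0.001]
force: [0.3, -0.1, -0.7]
gripper_width: 21.7
grasp_force: 59.5
tcp [559.4 -77.8 190.9] yang -3.1
pt probe_1_shoulder 0.58 [276.2 209.6] [560.8 -52.7 168. ]
box probe_1_shoulder 0.73 [280.7 283.9  55.4 149.9]
box probe_1_shoulder 0.55 [383.  397.1  17.3  22. ]
pt clip_1 0.9 [357.  259.6] [604.  -84.8 165. ]
pt clip_1 0.81 [366.2 142.1] [607.7 -20.9 165. ]
pt clip_1 0.69 [281.4 265.1] [561.8 -85.9 165. ]
box clip_1 0.79 [373.3 199.8  99.  399.5]
box clip_1 0.38 [385.8 395.1  14.9  24.6]
to [605.  -80.7 188. ] shift [-0.0003  0.0456  0.0033] yaw -0.2 q7 -0.47
```

```bash
python3 - <<'E'
import cv2
for f in('w4','w10'):
    g=cv2.cvtColor(cv2.imread(f'pics/{f}.png'),6); print(f,[int(x) for x in g[200:350:2,279]])
E
```

```text
w4 [113, 85, 85, 69, 62, 60, 59, 57, 57, 58, 58, 58, 60, 60, 62, 59, 60, 61, 42, 13, 39, 19, 39, 41, 42, 43, 39, 38, 42, 42, 43, 43, 43, 41, 41, 42, 40, 41, 44, 42, 43, 42, 43, 43, 43, 49, 59, 68, 69, 73, 67, 3, 11, 18, 7, 8, 12, 15, 15, 13, 12, 14, 16, 15, 13, 16, 13, 16, 14, 13, 15, 12, 41, 130, 129]
w10 [89, 83, 82, 86, 64, 57, 57, 60, 57, 58, 57, 59, 59, 58, 58, 58, 59, 60, 60, 62, 61, 63, 59, 62, 46, 27, 38, 11, 41, 42, 43, 41, 41, 43, 41, 42, 42, 41, 43, 41, 41, 44, 42, 40, 37, 41, 39, 40, 41, 42, 43, 41, 42, 51, 58, 67, 69, 73, 65, 4, 4, 17, 16, 12, 13, 14, 9, 11, 10, 15, 12, 9, 16, 15, 13]
```

The handle edges sit 12–16 px lower than they did for P1, so P2's offset from the TCP is about -3 mm. I'll correct by 1 mm and press.

```bash
python3 -m inch '[[-0.001,0.015,0.002,0],[-0.001,0.026,0.002,0],[-0.001,0.033,0.002,0],[-0.001,0.037,0.002,0],[-0.001,0.041,0.002,0],[-0.001,0.044,0.002,0],[-0.001,0.046,0.002,0],[-0.001,0.048,0.002,0],[-0.001,0.05,0.002,0],[-0.001,0.05,0.002,0]]'; python3 look.py w11 clip_1:165
```

```text
time: 25.62
ee_pos: [604.4, -81.0, 187.1]
ee_rot: [-2.275, -2.157, 0.012]
force: [-8.1, 1.3, 1.1]
gripper_width: 20.9
grasp_force: 60.8
tcp [604.4 -81.  187.1] yang -3.1
pt clip_1 0.66 [277.1 142.5] [607.9 -21.7 165. ]
box clip_1 0.72 [309.8 186.7 131.2 368.6]
```

```bash
python3 -m inch '[[0,0.002,0,0],[0,0.002,0,0],[0,-0.003,0,0],[0,-0.003,0,0]]'; python3 -m inch '[[0,0,0,0],[0,0,0,0],[0,0,0,0],[0,0,-0.02,0],[0,0,-0.05,0],[0,0,-0.1,0],[0,0,-0.1,0],[0,0,-0.1,0]]' 0.3; python3 look.py w12 probe_1_shoulder:165 ; python3 - <<'E'
from h import *
go([460,235,300],-5)
S=model('scene');ctrl.read_camera('scene')
for d in ctrl.pinpoint('scene','probe_1_shoulder'): print(d['confidence'],np.round(d['xy']))
print('expect',proj(S,[[601.5,-149.3,165],[605,-85,165]]).round())
E
```

```text
time: 26.28
ee_pos: [604.0, -81.1, 187.4]
ee_rot: [-2.278, -2.159, 0.005]
force: [-4.3, 1.2, -5.2]
gripper_width: 21.6
grasp_force: 60.1
time: 27.28
ee_pos: [605.8, -81.6, 288.2]
ee_rot: [2.28, 2.16, -0.0]
force: [-0.5, -0.5, -0.2]
gripper_width: 60.0
grasp_force: 0.0
tcp [605.8 -81.6 288.2] yang -3.1
pt probe_1_shoulder 0.82 [278.3 278.4] [ 603.3 -149.   165. ]
box probe_1_shoulder 0.7 [276.2 292.1  30.4  81.7]
to [460 235 300] shift [ 0.3083 -0.162  -0.0127] yaw 1.9 q7 -0.36
0.88 [259. 294.]
0.55 [309. 167.]
expect [[304. 165.]
 [287. 171.]]
```

```bash
python3 - <<'E'
import cv2
for f in('w7','w12'):
    g=cv2.cvtColor(cv2.imread(f'pics/{f}.png'),6); print(f,[int(x) for x in g[170:330:3,277]]); r=228; print([int(x) for x in g[r,240:320:3]], [int(x) for x in g[210,240:320:3]])
from h import *
M=model('wrist')
for z in(165,225,228): print(z,proj(M,[[605,-84.8,z],[601.5,-149.4,z]]).round())
for n in('probe_2','clip_3','probe_3_shoulder'):
  for d in ctrl.find_in('wrist',n): print(n,d)
E
```

```text
w7 [95, 93, 97, 77, 56, 55, 128, 71, 22, 40, 39, 39, 42, 39, 83, 65, 11, 12, 16, 6, 13, 10, 9, 4, 97, 117, 114, 113, 114, 116, 82, 93, 139, 103, 167, 166, 167, 167, 168, 167, 167, 168, 167, 166, 166, 169, 167, 166, 168, 168, 159, 165, 127, 129]
[74, 75, 70, 75, 75, 77, 63, 57, 10, 12, 11, 11, 13, 6, 11, 14, 44, 60, 104, 75, 99, 106, 104, 103, 92, 124, 121] [77, 82, 73, 77, 73, 70, 73, 33, 33, 36, 38, 39, 40, 42, 42, 42, 40, 78, 106, 81, 56, 58, 55, 103, 119, 117, 111]
w12 [126, 112, 98, 102, 108, 52, 52, 58, 57, 155, 27, 37, 40, 39, 37, 38, 38, 55, 67, 8, 15, 15, 13, 16, 8, 14, 14, 54, 55, 58, 58, 58, 88, 70, 40, 34, 37, 35, 38, 36, 38, 37, 39, 38, 39, 36, 58, 67, 13, 15, 25, 22, 22, 23]
[69, 77, 75, 81, 79, 69, 63, 66, 71, 35, 11, 14, 18, 13, 26, 70, 65, 70, 108, 97, 121, 120, 122, 123, 126, 124, 122] [84, 69, 76, 76, 76, 80, 80, 50, 38, 37, 36, 36, 38, 41, 41, 41, 40, 107, 108, 97, 123, 125, 125, 125, 126, 127, 126]
165 [[277. 210.]
 [277. 280.]]
225 [[276. 235.]
 [277. 320.]]
228 [[276. 236.]
 [277. 322.]]
probe_2 {'extent': [277.8, 293.6, 29.1, 81.3], 'confidence': 0.93}
probe_2 {'extent': [275.6, 217.3, 31.2, 68.7], 'confidence': 0.85}
clip_3 {'extent': [300.3, 160.1, 97.6, 320.1], 'confidence': 0.76}
```

P2 is in clip 3: its cap profile is centred near (276,237), as predicted. Now P3.

```bash
python3 -m inch '[[0.044,-0.023,-0.002,0],[0.088,-0.046,-0.004,1],[0.132,-0.069,-0.006,1],[0.176,-0.092,-0.008,2],[0.22,-0.115,-0.01,2],[0.264,-0.139,-0.012,2],[0.308,-0.162,-0.013,2],[0.308,-0.162,-0.013,2],[0.308,-0.162,-0.013,2]]'; python3 look.py w13 probe_3_shoulder:135; python3 - <<'E'
from h import *
M=model('wrist'); im=cv2.imread('pics/w13.png'); g=cv2.cvtColor(im,6)
for P in ([459.5,233.5,198],):
    c=proj(M,[P])[0]; x,y=int(c[0]),int(c[1]); w=(g[y-22:y+22,x-22:x+22]<24).astype('uint8')
    n,l,st,ce=cv2.connectedComponentsWithStats(w); k=1+st[1:,4].argmax(); q=ce[k]+[x-22,y-22]; print(c,q,st[k],at_z(M,q,198))
go([459.2,233.2,153],-5)
E
```

```text
time: 28.8
ee_pos: [461.0, 234.3, 301.1]
ee_rot: [2.317, 2.12, -0.001]
force: [-0.2, -0.2, -0.1]
gripper_width: 59.9
grasp_force: 0.0
tcp [461.  234.3 301.1] yang -5.1
pt probe_3_shoulder 0.78 [274.5 194.3] [458.5 234.1 135. ]
box probe_3_shoulder 0.67 [274.4 196.6  28.7  48.7]
box probe_3_shoulder 0.26 [312.1 140.2  35.2  37. ]
[274.2232218  212.43358385] [273.25106383 213.09787234] [ 13  13  20  19 235] [458.69612437 233.03307246 198.        ]
to [459.2 233.2 153. ] shift [-0.0002 -0.0023  0.148 ] yaw -0.3 q7 -1.01
```

```bash
python3 -m inch '[[0,-0.003,0.03,0],[0,-0.003,0.06,0],[0,-0.003,0.085,0],[0,-0.003,0.11,0],[0,-0.003,0.13,0],[0,-0.003,0.148,0],[0,-0.003,0.148,0],[0,-0.003,0.148,0]]'; python3 -m inch '[[0,0,0,0],[0,0,0,0],[0,0,0,0],[0,0,0,0],[0,0,0,0]]' 1;  python3 -m inch '[[0,0,-0.03,0],[0,0,-0.06,0],[0,0,-0.09,0],[0,0,-0.115,0],[0,0,-0.115,0],[0,0,-0.115,0]]'; python3 cup.py; python3 - <<'E'
from h import *
go([449.5,-244,268],-2.9)
E
```

```text
time: 29.95
ee_pos: [458.4, 235.0, 153.8]
ee_rot: [2.319, 2.119, 0.001]
force: [-0.4, 0.5, 0.7]
gripper_width: 59.7
grasp_force: 0.0
time: 30.58
ee_pos: [457.9, 235.5, 153.6]
ee_rot: [2.318, 2.121, 0.001]
force: [-0.6, 0.1, 4.9]
gripper_width: 21.3
grasp_force: 60.7
time: 31.32
ee_pos: [457.2, 234.6, 267.1]
ee_rot: [2.318, 2.121, -0.003]
force: [1.4, -0.3, -0.8]
gripper_width: 21.5
grasp_force: 60.3
cup 0.85 [408.0, 235.5, 39.3, 34.6] [ 447.5822855 -245.6161845   70.       ]
cup 0.6 [329.5, 159.4, 133.3, 41.8] [630.14205172 -59.19833157  70.        ]
to [ 449.5 -244.   268. ] shift [-4.774e-01  3.490e-02 -3.000e-04] yaw -2.2 q7 -1.06
```

```bash
python3 -m inch '[[-0.04,0.003,0,0],[-0.1,0.007,0,-1],[-0.16,0.011,0,-2],[-0.22,0.015,0,-2],[-0.28,0.02,0,-2],[-0.34,0.025,0,-2],[-0.4,0.03,0,-2],[-0.45,0.033,0,-2],[-0.477,0.035,0,-2],[-0.477,0.035,0,-2],[-0.477,0.035,0,-2]]'; python3 look.py w14 rinse_cup:0
```

```text
time: 32.8
ee_pos: [450.2, -241.4, 267.8]
ee_rot: [-2.277, -2.162, -0.001]
force: [0.3, 0.4, -0.7]
gripper_width: 21.4
grasp_force: 60.2
tcp [ 450.2 -241.4  267.8] yang -3.0
pt rinse_cup 0.87 [275.1 181.6] [ 446.6 -248.5    0. ]
box rinse_cup 0.58 [277.2 191.9  83.1  77.1]
```

```bash
python3 -m inch '[[-0.002,0,0.03,0],[-0.002,0,0.06,0],[-0.002,0,0.096,0],[-0.002,0,0.096,0],[-0.002,0,0.096,0],[-0.002,0,0.096,0],[-0.002,0,0.096,0],[0,0,0.06,0],[0,0,0.03,0],[0,0,0,0],[0,0,-0.01,0],[0,0,-0.01,0]]'; python3 - <<'E'
from h import *
n=np.array([np.cos(np.radians(-2.9)),np.sin(np.radians(-2.9))]); v=np.array([-n[1],n[0]])
p=np.array([608.3,-19.9])+2*v-45*n; go([*p,190],-2.9)
E
```

```text
time: 34.45
ee_pos: [450.2, -243.2, 278.5]
ee_rot: [2.28, 2.16, 0.0]
force: [0.6, -0.5, -1.7]
gripper_width: 20.8
grasp_force: 60.3
to [563.5 -15.6 190. ] shift [0.2334 0.1006 0.0884] yaw -0.2 q7 -0.07
```

```bash
python3 -m inch '[[0.05,0.022,0,0],[0.1,0.044,0,0],[0.15,0.066,0.01,0],[0.195,0.085,0.02,0],[0.233,0.1,0.04,0],[0.233,0.1,0.065,0],[0.233,0.1,0.089,0],[0.233,0.1,0.089,0],[0.233,0.1,0.089,0]]'; python3 look.py w15 clip_1:165; python3 - <<'E'
from h import *
for f in('w4','w10','w15'):
    g=cv2.cvtColor(cv2.imread(f'pics/{f}.png'),6).astype(int); d=np.diff(g[:,279]); print(f,'shoulder',220+np.argmin(d[220:275]),'cap',285+np.argmin(d[285:330]))
go([608.3,-18,188],-2.9)
E
```

```text
time: 35.58
ee_pos: [562.7, -15.7, 189.4]
ee_rot: [-2.281, -2.16, -0.0]
force: [0.2, 0.1, -0.4]
gripper_width: 21.5
grasp_force: 60.1
tcp [562.7 -15.7 189.4] yang -3.1
pt clip_1 0.74 [359.6 259.9] [608.4 -22.2 165. ]
pt clip_1 0.69 [365.  135.4] [610.   44.6 165. ]
pt clip_1 0.36 [150.4 151.3] [503.   42.7 165. ]
box clip_1 0.92 [382.9 170.9 118.4 279.5]
w4 shoulder 237 cap 300
w10 shoulder 253 cap 316
w15 shoulder 246 cap 307
to [608.3 -18.  188. ] shift [0.0002 0.0451 0.0022] yaw -0.2 q7 -0.59
```

```bash
python3 -m inch '[[-0.002,0.015,0.001,0],[-0.002,0.026,0.001,0],[-0.002,0.033,0.001,0],[-0.002,0.037,0.001,0],[-0.002,0.041,0.001,0],[-0.002,0.044,0.001,0],[-0.002,0.046,0.001,0],[-0.002,0.048,0.001,0],[-0.002,0.05,0.001,0],[-0.002,0.05,0.001,0]]'; python3 look.py w16 clip_1:165
```

```text
time: 36.98
ee_pos: [607.5, -19.9, 187.2]
ee_rot: [-2.274, -2.157, 0.013]
force: [-10.9, 1.4, 2.5]
gripper_width: 21.2
grasp_force: 61.0
tcp [607.5 -19.9 187.2] yang -3.0
pt clip_1 0.66 [275.9 130.3] [610.7  45.3 165. ]
box clip_1 0.91 [305.6 197.4 116.5 343. ]
box clip_1 0.35 [ 76.3 155.6 104.4  76.3]
```

Home at 607.5 (predicted 607.7), with 11 N against the bar. Release.

```bash
python3 -m inch '[[0,0.002,0,0],[0,0.002,0,0],[0,-0.003,0,0],[0,-0.003,0,0]]'; python3 -m inch '[[0,0,0,0],[0,0,0,0],[0,0,0,0],[0,0,-0.02,0],[0,0,-0.05,0],[0,0,-0.1,0],[0,0,-0.12,0],[0,0,-0.12,0]]' 0.3; cat > seat.py <<'E'
import sys
from h import *
T=tool();M=model('wrist',T);g=cv2.cvtColor(ctrl.read_camera('wrist'),cv2.COLOR_RGB2GRAY)
for P in ([601.5,-149.4,228],[604.8,-84.8,228],[608,-20.2,228],[611.4,45,228]):
    c=proj(M,[P])[0]; x,y=int(c[0]),int(c[1])
    if not(25<x<535 and 25<y<395): continue
    w=(g[y-25:y+25,x-25:x+25]<24).astype('uint8'); n,l,st,ce=cv2.connectedComponentsWithStats(w)
    if n>1: k=1+st[1:,4].argmax(); print(P,'cap',st[k][2:],at_z(M,ce[k]+[x-25,y-25],228).round(1))
E
python3 seat.py; python3 - <<'E'
from h import *
go([492,285.5,310],-5)
E
```

```text
time: 37.62
ee_pos: [607.2, -19.9, 187.4]
ee_rot: [-2.277, -2.159, 0.006]
force: [-6.3, 1.7, -4.2]
gripper_width: 21.2
grasp_force: 60.3
time: 38.62
ee_pos: [610.9, -20.0, 310.3]
ee_rot: [2.279, 2.158, 0.006]
force: [-0.1, -0.3, -0.2]
gripper_width: 59.9
grasp_force: 0.0
[601.5, -149.4, 228] cap [  50   31 1211] [ 599.5 -161.2  228. ]
[604.8, -84.8, 228] cap [ 20  19 266] [604.2 -85.9 228. ]
[608, -20.2, 228] cap [ 22  22 366] [607.6 -20.9 228. ]
to [492.  285.5 310. ] shift [ 0.299  -0.1342 -0.0017] yaw 1.9 q7 -0.45
```

```bash
python3 -m inch '[[0.044,-0.02,0,0],[0.088,-0.04,0,1],[0.132,-0.06,0,1],[0.176,-0.08,0,2],[0.22,-0.099,0,2],[0.264,-0.118,0,2],[0.299,-0.134,0,2],[0.299,-0.134,0,2],[0.299,-0.134,0,2]]'; python3 look.py w17 probe_4_shoulder:155; python3 - <<'E'
from h import *
M=model('wrist'); im=cv2.imread('pics/w17.png'); g=cv2.cvtColor(im,6)
c=proj(M,[[492.5,286,218]])[0]; x,y=int(c[0]),int(c[1]); w=(g[y-22:y+22,x-22:x+22]<24).astype('uint8')
n,l,st,ce=cv2.connectedComponentsWithStats(w); k=1+st[1:,4].argmax(); q=ce[k]+[x-22,y-22]; p=at_z(M,q,218); print(c,q,st[k],p)
go([p[0],p[1],173],-5)
E
```

```text
time: 39.8
ee_pos: [491.9, 284.2, 306.9]
ee_rot: [2.318, 2.119, -0.004]
force: [0.3, 0.4, -0.7]
gripper_width: 59.6
grasp_force: 0.0
tcp [491.9 284.2 306.9] yang -5.1
pt probe_4_shoulder 0.55 [274.6 195. ] [489.7 286.4 155. ]
box probe_4_shoulder 0.72 [276.  201.3  29.4  56.5]
[276.40759273 214.61297951] [275.62109375 214.99609375] [ 13  12  21  20 256] [491.89594519 285.75933674 218.        ]
to [491.9 285.8 173. ] shift [ 0.0021 -0.0008  0.1346] yaw -0.2 q7 -1.05
```

```bash
python3 -m inch '[[0.001,-0.001,0.03,0],[0.001,-0.001,0.06,0],[0.001,-0.001,0.085,0],[0.001,-0.001,0.11,0],[0.001,-0.001,0.135,0],[0.001,-0.001,0.135,0],[0.001,-0.001,0.135,0]]'; python3 -m inch '[[0,0,0,0],[0,0,0,0],[0,0,0,0],[0,0,0,0],[0,0,0,0]]' 1;  python3 -m inch '[[0,0,-0.03,0],[0,0,-0.06,0],[0,0,-0.09,0],[0,0,-0.115,0],[0,0,-0.115,0],[0,0,-0.115,0]]'; python3 cup.py; python3 - <<'E'
from h import *
go([449,-244,288],-2.9)
E
```

```text
time: 40.83
ee_pos: [491.6, 286.6, 174.1]
ee_rot: [2.319, 2.119, 0.002]
force: [-0.2, -0.7, -0.9]
gripper_width: 59.7
grasp_force: 0.0
time: 41.45
ee_pos: [491.3, 286.9, 173.8]
ee_rot: [2.318, 2.12, 0.002]
force: [0.5, 0.1, 4.9]
gripper_width: 21.4
grasp_force: 60.8
time: 42.2
ee_pos: [490.3, 285.9, 287.1]
ee_rot: [2.318, 2.12, -0.004]
force: [-0.5, -0.3, -1.8]
gripper_width: 21.7
grasp_force: 60.3
cup 0.84 [407.5, 235.6, 40.3, 37.3] [ 447.31139947 -244.43787879   70.        ]
to [ 449 -244  288] shift [-5.315e-01  5.800e-03 -1.000e-04] yaw -2.2 q7 -1.07
```

```bash
python3 -m inch '[[-0.04,0,0,0],[-0.1,0.001,0,-1],[-0.16,0.002,0,-2],[-0.22,0.002,0,-2],[-0.28,0.003,0,-2],[-0.34,0.004,0,-2],[-0.4,0.005,0,-2],[-0.46,0.006,0,-2],[-0.505,0.006,0,-2],[-0.531,0.006,0,-2],[-0.531,0.006,0,-2],[-0.531,0.006,0,-2]]'; python3 look.py w18 rinse_cup:0
```

```text
time: 43.8
ee_pos: [449.7, -241.4, 287.8]
ee_rot: [-2.278, -2.161, -0.001]
force: [0.3, 0.4, -0.5]
gripper_width: 21.2
grasp_force: 60.3
tcp [ 449.7 -241.4  287.8] yang -3.0
pt rinse_cup 0.56 [279.3 175.2] [ 451.8 -244.     0. ]
box rinse_cup 0.77 [278.  186.8  73.6  69.1]
```

```bash
python3 -m inch '[[-0.002,0,0.03,0],[-0.002,0,0.06,0],[-0.002,0,0.096,0],[-0.002,0,0.096,0],[-0.002,0,0.096,0],[-0.002,0,0.096,0],[-0.002,0,0.096,0],[0,0,0.06,0],[0,0,0.03,0],[0,0,0,0],[0,0,-0.01,0],[0,0,-0.01,0]]'; python3 - <<'E'
from h import *
n=np.array([np.cos(np.radians(-2.9)),np.sin(np.radians(-2.9))]); v=np.array([-n[1],n[0]])
p=np.array([611.6,45])+.5*v-45*n; go([*p,190],-2.9)
E
```

```text
time: 45.45
ee_pos: [449.8, -242.9, 298.5]
ee_rot: [2.28, 2.16, 0.0]
force: [0.5, 0.3, -1.0]
gripper_width: 21.1
grasp_force: 60.3
to [566.7  47.8 190. ] shift [0.2967 0.1009 0.1084] yaw -0.2 q7 -0.04
```

```bash
python3 -m inch '[[0.05,0.017,0,0],[0.1,0.034,0,0],[0.15,0.051,0,0],[0.2,0.068,0.01,0],[0.25,0.085,0.025,0],[0.297,0.101,0.05,0],[0.297,0.101,0.08,0],[0.297,0.101,0.109,0],[0.297,0.101,0.109,0],[0.297,0.101,0.109,0]]'; python3 look.py w19 clip_1:165; python3 - <<'E'
from h import *
for f in('w4','w10','w15','w19'):
    g=cv2.cvtColor(cv2.imread(f'pics/{f}.png'),6).astype(int); d=np.diff(g[:,279]); print(f,'shoulder',220+np.argmin(d[220:275]),'cap',285+np.argmin(d[285:330]))
go([611.6,45,188],-2.9)
E
```

```text
time: 46.7
ee_pos: [566.8, 48.4, 189.5]
ee_rot: [-2.281, -2.161, -0.0]
force: [0.8, 0.0, 0.9]
gripper_width: 21.4
grasp_force: 60.2
tcp [566.8  48.4 189.5] yang -3.1
pt clip_1 0.61 [353.  254.6] [608.8  45.1 165. ]
box clip_1 0.94 [371.8 227.4  98.8 170.5]
w4 shoulder 237 cap 300
w10 shoulder 253 cap 316
w15 shoulder 246 cap 307
w19 shoulder 241 cap 305
to [611.6  45.  188. ] shift [-0.001   0.0444  0.0025] yaw -0.2 q7 -0.69
```

```bash
python3 -m inch '[[-0.002,0.015,0.001,0],[-0.002,0.026,0.001,0],[-0.002,0.033,0.001,0],[-0.002,0.037,0.001,0],[-0.002,0.041,0.001,0],[-0.002,0.044,0.001,0],[-0.002,0.046,0.001,0],[-0.002,0.048,0.001,0],[-0.002,0.05,0.001,0],[-0.002,0.05,0.001,0]]'
```

```text
time: 48.1
ee_pos: [610.9, 44.4, 187.3]
ee_rot: [-2.274, -2.157, 0.015]
force: [-11.7, 1.4, 3.4]
gripper_width: 21.0
grasp_force: 61.2
```

Home at 610.9 (predicted 611.0). Release, rise and check all four.

```bash
python3 -m inch '[[0,0.002,0,0],[0,0.002,0,0],[0,-0.003,0,0],[0,-0.003,0,0]]'; python3 -m inch '[[0,0,0,0],[0,0,0,0],[0,0,0,0],[0,0,-0.02,0],[0,0,-0.05,0],[0,0,-0.1,0],[0,0,-0.14,0],[0,0,-0.16,0],[0,-0.05,-0.16,0],[0,-0.1,-0.16,0],[0,-0.1,-0.16,0],[0,-0.1,-0.16,0]]' 0.3; python3 seat.py; python3 cup.py; python3 - <<'E'
from h import *
im=ctrl.read_camera('wrist'); im2=ctrl.read_camera('scene'); t=ctrl.read_camera('top')
o=np.vstack([np.hstack([cv2.resize(im2[130:290,220:400],(400,300)),cv2.resize(t[120:280,250:430],(400,300))]),np.hstack([cv2.resize(im,(400,300)),np.zeros((300,400,3),'uint8')])])
cv2.imwrite('pics/end.png',o[:,:,::-1])
E
```

```text
time: 48.6
ee_pos: [610.6, 44.3, 187.4]
ee_rot: [-2.277, -2.159, 0.007]
force: [-6.9, 1.3, -2.1]
gripper_width: 21.2
grasp_force: 60.5
time: 50.1
ee_pos: [514.8, 49.0, 349.0]
ee_rot: [2.28, 2.159, 0.003]
force: [0.6, -0.3, 0.2]
gripper_width: 60.2
grasp_force: 0.0
[601.5, -149.4, 228] cap [  50   50 2480] [ 600.9 -147.9  228. ]
[604.8, -84.8, 228] cap [  50   50 2367] [603.7 -83.2 228. ]
[608, -20.2, 228] cap [ 27  32 404] [605.4 -27.  228. ]
[611.4, 45, 228] cap [13 10 37] [613.1  39.9 228. ]
```

View pics/end.png

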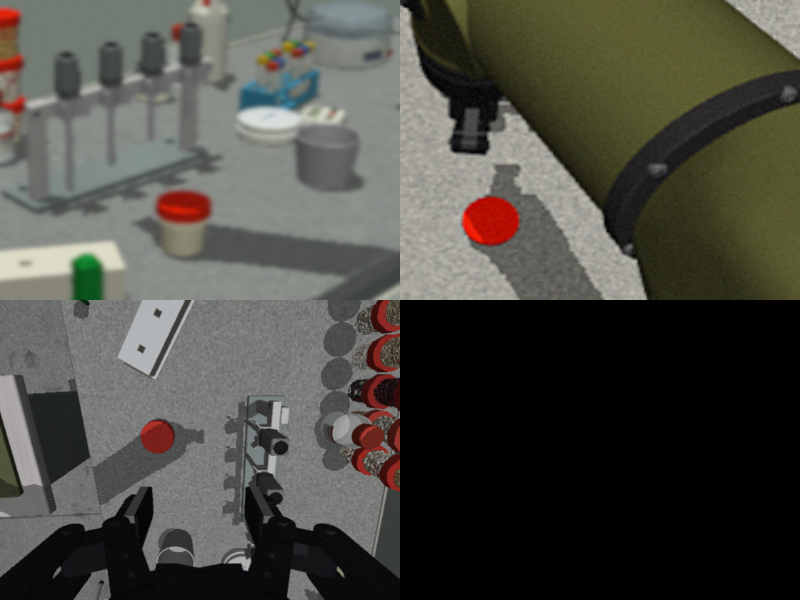

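The scene crop shows four probes hanging upright in the four clips (caps at (66,60), (110,48), (152,38), (190,28)). The rinse cup is standing at (327,155), the flour cup is undisturbed, and the gripper is clear. Handing in.

```bash
python3 -c "
from rig import ctrl
print(ctrl.finish_job())"
```

```text
the job is handed in; nothing more can be done
None
```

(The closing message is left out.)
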